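# Snug the test-port plug, then open the air valve

### The job

Close up the air manifold on the bench: screw the brass wing plug clockwise into its tapered port until it is snug, firmly but gently tight and not forced, then let go of it and swing the ball valve's lever fully open, in line with the manifold. Leave the tools on the bench where they are.

Things in the scene. Friction and masses are not known exactly. Their poses are not given: they have to be found in the camera images.
- manifold: aluminium air manifold fixed to the bench: block 58 (x) x 145 (y) mm, top 62 mm above the bench, foot plate 100 x 160 x 10 mm. Origin on the bench, y along the block to the ball valve at its +y end, x away from the robot, z up. Plug axis vertical at x 0, y -45 mm; valve stem at x 0, y +78 mm. Hose barbs on the +x side reach x 59 mm, 46 mm high; pipe stub ends at y 143 mm, 48 mm high
- port: threaded port: a raised aluminium collar, 55 mm outside diameter, 5 mm high, round the plug on the block's top; origin on the plug's axis at the block's top. Fixed. How far the plug turns before its taper bites differs from piece to piece and cannot be seen: about 0.6 to 2.4 rad more from the start, so two grasps are often needed
- plug: tapered brass screw plug already started in the port: a flat wing 36 mm long (its x axis), 12 mm thick (y) and 26 mm high on a hexagon collar 44 mm across, 8 mm thick. Origin on the axis at the collar's underside, about 10 mm above the block at the start; wing from 8 to 34 mm above the origin; z up. Tightens clockwise seen from above, sinking 1 mm per rad; stays where it is left
- plug_grip (a point): middle of the plug's wing, on its axis, 13 mm below the wing's top. Turning torque while it runs is small and steady, about 0.1 N m; once the taper bites it rises by about 1.6 N m per rad. Snug from about 0.2 N m, aim for 0.25 N m; overtightened and spoilt above about 0.5 N m. The dry thread friction (0.1 N m) may read either way when the tool stands still
- valve (a joint): angle of the valve lever: 0 = shut, lever across the manifold towards its -x side; 1.57 = fully open against its stop, lever in line and pointing along the manifold's +y. Opens clockwise from above. Stiff (about 0.12 N m) and stays where it is left
- lever_grip (a point): middle of the lever's rubber grip, 60 mm from the stem axis; the grip is a bar 52 mm long (32 to 84 mm from the stem), 18 mm wide and 18 mm high, its top about 91 mm and its underside 73 mm above the bench
- valve_stem (a point): the vertical axis on which the lever turns, at the lever's height, 82 mm above the bench
- screwdriver_red: bystander: red-handled screwdriver lying on the bench, 226 mm long
- electrical_tape: bystander: roll of black tape lying flat, 58 mm across, 19 mm high
- combination_wrench: bystander: steel combination wrench lying flat, 181 mm long

How it is judged (in metres and radians):
On the way, in this order (a step that is already met when the one before it is completed fails the run):
1. the plug is snug in its taper (contact force between plug and port above 4 N), for 0.2 s.
2. then the valve lever is swung fully open (value of joint valve above 1.42 rad), for 0.2 s.
At the end, for the whole second after the job is handed in: The plug is still snug (its taper bears on the port with more than 3 N; tightening with 0.2 N m or more leaves that) and at rest, and the valve lever is open to within 0.15 rad of in line with the manifold (contact force between plug and port above 3 N and value of joint valve above 1.42 rad and not (linear speed of plug above 0.01 m/s)); the robot touches nothing.
It fails at once if the plug is overtightened (its taper bears on the port with more than 28 N, about 0.5 N m of tightening) (contact force between plug and port above 28 N).
It fails at once if a bystander is pushed away by more than 30 mm (distance of any of screwdriver_red, electrical_tape, combination_wrench from where it was at the start of the episode above 0.03 m).
It also fails if it takes over 72 s, if anything falls off the work surface, if the arm or the gripper's body presses on something with over 40 N, if the wrist force passes 120 N, or if a joint passes its speed limit or range.

### The arm

A 6-joint arm with a two-finger parallel gripper is mounted at the origin on a cart in front of the work surface, level with it; the furniture and walls round the work are solid. World frame = base frame: x ahead of the robot, y to its left, z up, the work surface at z = 0. Lengths are in mm, angles in rad, forces in N, time in s.
With the tool pointing down it reaches from about 275 to 1000 mm from the base axis. Payload 8.4 kg.
Tool frame: the origin (TCP) lies between the finger pads; the fingertips stand 22 mm ahead of it and the grasp point (between the pads) lies 3 mm ahead of it; z points along the fingers, y is the line along which they close (so a half turn about z gives the same grasp; the last joint's range is limited). The gripper opens to 85 mm and grips with 20 to 120 N. Pads are 22 mm wide; open, the fingers measure 114 mm over their backs; the gripper's body (76 mm by 85 mm) begins 54 mm behind the grasp point. The pads swing forward as they close: fully open they stand 13 mm farther back than shut.
Start: joints at [1.214, 0.353, 1.633, -0, 1.155, -0.002], TCP at [217.125, 586.076, 253.281] pointing down, gripper open.
Joint ranges: [-2.63, 2.63], [-0.92, 2.1], [0.06, 2.66], [-1.3, 4.44], [0, 2.69], [-3.02, 3.02]. Speed limits (rad/s): [2.22, 2.22, 2.79, 3.14, 3.14, 3.14].

### API

Orientations are given as [roll, pitch, yaw] about the fixed x, y, z axes, in that order (R = Rz(yaw) Ry(pitch) Rx(roll)).
In Python, from rig import r, grab_frame gives the robot as it stands.
- The arm moves only by the shell command python3 -m inch 'ROWS' [FORCE]. ROWS is JSON, a list of rows, each a list of 7 numbers: the turn, a rotation vector about the tool's x, y, z as a fraction of full scale, then the shift along the tool's x, y, z as a fraction of full scale, then the closure, from 0 (fully open) to 1 (shut). In form: [[rx, ry, rz, dx, dy, dz, fingers], ...]. A call has 1 to 8 rows; each row shifts and turns the commanded pose from where the row before left it, along the tool's axes as they then stand; what a row does not reach is not made up. Full scale, the value 1, is 2.5 cm for a shift and pi rad for a turn. A row lasts 1/12 s, in which the tool goes at most 41.7 mm and 7.16 degrees, less where a joint would pass 70% of its speed; a pose out of reach is approached as far as the arm can. A call with a number of a shift or a turn outside -1 to 1 is refused whole. A call with a gripper value outside its range is refused whole. The fingers move at their own pace and stop on an object; FORCE is the grip in N (left out, the last holds). Time passes only in rows, so rows that do not move let the fingers close. It gives the time, the measured TCP pose, the force, the opening and the grip force at its end, in the units of the state.
- r.sense(): the state, without advancing time (a new reading comes with each control period).
- grab_frame(name): name is "scene" or "top"; returns a dict with "pixels" (384x512x3 uint8, red, green, blue), "z_map" (384x512 float32, mm along the optical axis (not along the pixel's ray), 0 where there is no reading), "vertical_fov" (degrees; the focal length in pixels is half the picture's height over the tangent of half this angle, whatever the lens; pixels are square), "cx", "cy" (the principal point, pixels), "dist" ([k1, k2, p1, p2, k3] as OpenCV has them; the pictures are not rectified), "cam_to_world" (4x4, takes a point from camera to world coordinates). Camera axes: x right, y down, z forward; pixel columns grow to the right and rows downward; lengths in mm; the calibration is good to about 2 mm. A picture is of the moment at which its call begins.
- r.sign_off(): hands the job in; it is judged then, once.
The state is a dict: "clock": time; "qpos": joint angles; "qvel": joint speeds; "joint_efforts": joint torques, N m; "eef_pos": TCP position; "tcp_rot": TCP orientation; "contact_force": force on the tool from outside, world axes, zero at the start; "wrist_torque": the same for the moment, N m; "opening": opening from 0.0 (shut) to 1.0 (fully open); "grasp_force": force on a finger pad.
Only numpy, scipy, OpenCV 4.12 (cv2) and the standard library are available. Lean on these libraries where they do the work, as an engineer would, in place of code of your own. Each camera call takes 0.05 s, during which the arm holds its last target. There are 200 camera calls.

## Working session

There is one attempt and no reset: what is moved stays moved. The work goes in short steps, Python scripts to look and compute and a shell command to move; the robot and the scene stay as the last step left them, time stands still between calls to the robot, and variables do not carry over. Pictures are saved under pics/ and viewed, at most 10 in all, crops included, and the job is handed in when it is done.

```bash
mkdir -p pics; ls; cat > h.py <<'E'
import numpy as np, cv2
from rig import r, grab_frame
def save(n, tag):
    f=grab_frame(n); cv2.imwrite(f'pics/{tag}.png',f['pixels'][:,:,::-1]); np.savez(f'pics/{tag}.npz',**f); return f
def world(f,u,v,d=None):
    fl=192/np.tan(np.radians(float(f['vertical_fov']))/2)
    K=np.array([[fl,0,float(f['cx'])],[0,fl,float(f['cy'])],[0,0,1]])
    p=cv2.undistortPoints(np.array([[[u,v]]],float),K,np.array(f['dist'],float))[0,0]
    if d is None: d=float(f['z_map'][int(round(v)),int(round(u))])
    return (np.array(f['cam_to_world'])@np.array([p[0]*d,p[1]*d,d,1]))[:3]
E
python3 - <<'E'
from h import *
a=save('scene','s1');b=save('top','t1')
im=np.hstack([x['pixels'] for x in(a,b)]);cv2.imwrite('pics/st1.png',cv2.resize(im[:,:,::-1],(800,300),interpolation=cv2.INTER_AREA))
print(r.sense())
E
```

```text
pics
{'clock': 0.1, 'qpos': array([ 1.21356238e+00,  3.53571288e-01,  1.63407231e+00, -1.97266112e-05,
        1.15519987e+00, -2.41747084e-03]), 'qvel': array([ 0.00064795, -0.00134804, -0.00132308, -0.00141026, -0.00034933,
        0.0006258 ]), 'joint_efforts': array([-4.90453967e-04, -6.06356692e+01, -3.42817175e+01, -4.42759540e-05,
        4.00588702e-03, -1.39425103e-05]), 'eef_pos': array([217.00980556, 585.68189893, 252.63611669]), 'tcp_rot': array([-3.14034180e+00,  1.50135630e-05,  2.78678416e+00]), 'contact_force': array([-0.63263956, -1.17456278, -0.84639401]), 'wrist_torque': array([-0.03934933, -0.00648788, -0.01198664]), 'grasp_force': 0.0, 'opening': 0.9993713411768469}
```

View pics/t1.png

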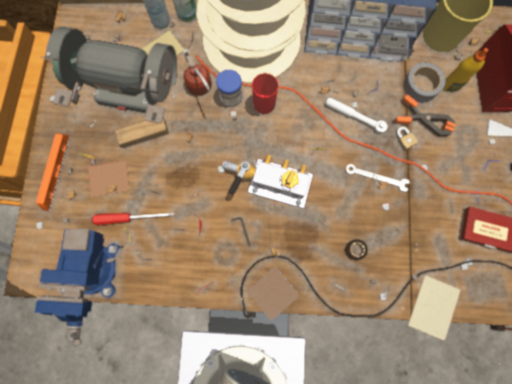

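View pics/s1.png

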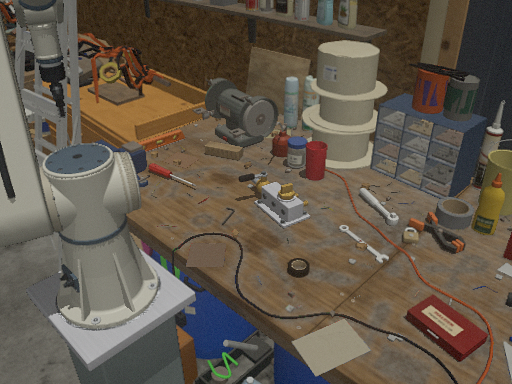

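The top view shows the manifold around (280,182), with the plug at about (289,179) and the lever grip at about (238,183). The tape is at (356,250), the wrench at (378,178) and the screwdriver at (130,217). I'll enlarge the manifold.

```bash
python3 - <<'E'
from h import *
f=dict(np.load('pics/t1.npz'))
c=f['pixels'][145:220,210:325]
cv2.imwrite('pics/t1c.png',cv2.resize(c[:,:,::-1],None,fx=6.9,fy=6.9,interpolation=cv2.INTER_CUBIC))
z=f['z_map'];print(f['cam_to_world'],f['dist'],f['vertical_fov'])
W=np.array([[world(f,u,v) for u in range(210,325)] for v in range(145,220)])
np.save('pics/W.npy',W)
# block top 62mm
m=(abs(W[...,2]-62)<4); 
p=W[m][:,:2].astype(np.float32); print(m.sum(),cv2.minAreaRect(p),p.mean(0))
for n,lo,hi in(('plate',6,14),('wing',90,115),('lever',80,95)):
    m=(W[...,2]>lo)&(W[...,2]<hi); 
    k,l,s,ce=cv2.connectedComponentsWithStats(m.astype(np.uint8))
    for i in range(1,k):
        if s[i,4]>8: q=W[l==i]; print(n,s[i],q.mean(0).round(1),cv2.minAreaRect(q[:,:2].astype(np.float32)))
E
```

```text
[[ 5.51873196e-02 -9.75040704e-01  2.15058095e-01  2.85066172e+02]
 [-9.98474583e-01 -5.35266923e-02  1.35425364e-02 -2.97000701e+01]
 [-1.69317578e-03 -2.15477418e-01 -9.76507356e-01  1.10209664e+03]
 [ 0.00000000e+00  0.00000000e+00  0.00000000e+00  1.00000000e+00]] [-0.02145431  0.          0.          0.          0.        ] 50.9961341884399
788 ((563.7980346679688, -65.96298217773438), (170.5950469970703, 58.67142105102539), 76.63594055175781) [560.9096   -69.128494]
plate [45 14  9  9 21] [616.9 -14.2  10.6] ((616.3074951171875, -13.855388641357422), (13.866120338439941, 31.551738739013672), 45.078704833984375)
plate [60 17 12  5 22] [612.7 -61.3  10.8] ((611.7973022460938, -62.89002227783203), (32.83978271484375, 6.123973369598389), 76.87490844726562)
plate [ 8 21  6  6 13] [592.   91.3   7.5] ((590.948974609375, 91.72200775146484), (14.686882972717285, 12.306234359741211), 48.155818939208984)
plate [77 22  5  3 10] [ 603.9 -102.2    9.6] ((604.597900390625, -101.997314453125), (6.701336860656738, 11.497514724731445), 2.4512476921081543)
plate [83 24  7  3 12] [ 598.8 -121.2  
[... 294 characters left out ...]
 91.4] ((582.4589233398438, 18.849929809570312), (11.60960578918457, 11.930031776428223), 46.075679779052734)
wing [76 25  9 15 69] [553.4 -99.7 105.2] ((554.9072875976562, -100.0174331665039), (11.850955963134766, 34.43016815185547), 69.80313873291016)
wing [19 31 12 18 73] [528.6  42.5  92.1] ((529.8466186523438, 42.582305908203125), (15.09241771697998, 47.870418548583984), 65.98160552978516)
lever [ 19  17  21  33 233] [548.5  33.5  88.2] ((550.3756713867188, 34.52992248535156), (22.56338119506836, 93.97919464111328), 64.87346649169922)
lever [ 72  25  17  18 113] [ 552.8 -100.    82.3] ((555.0531616210938, -100.91678619384766), (46.33466339111328, 42.038795471191406), 2.4584851264953613)
```

View pics/t1c.png

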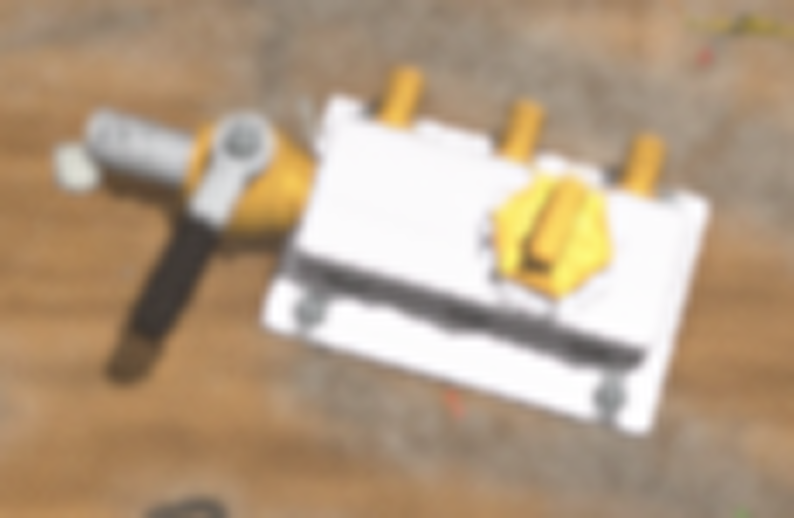

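The crop shows the plug hex centred near (555,237), its wing running from (540,262) to (573,185), the stem at (242,140) and the lever grip around (175,275). The plug-to-stem distance measures 122 mm against 123 mm, and the wing top is at 105 mm against 106 mm, so the plug and stem positions hold together. Next I'll check what stands along the travel path.

```bash
python3 - <<'E'
from h import *
f=dict(np.load('pics/t1.npz'))
P=np.array([world(f,u,v) for u in range(0,512,2) for v in range(0,384,2) if f['z_map'][v,u]>0])
s=np.array([217,586.]);e=np.array([555,-100.5]);d=e-s;L=np.linalg.norm(d);d/=L
t=(P[:,:2]-s)@d; w=abs((P[:,:2]-s)@[-d[1],d[0]])
for a in range(-50,int(L)+60,60):
    k=(t>a)&(t<=a+60)&(w<110); print(a,k.sum(),P[k,2].max().round() if k.any() else None)
yaw=r.sense()['tcp_rot'][2];c,s_=np.cos(yaw),np.sin(yaw);D=e-r.sense()['eef_pos'][:2]
print('tool d',D@[c,s_],D@[s_,-c])
W=np.load('pics/W.npy');m=(W[...,2]>101);q=W[m];q=q[np.linalg.norm(q[:,:2]-e,axis=1)<30];q=q-q.mean(0)
u,sv,vt=np.linalg.svd(q[:,:2]);print(vt[0],np.degrees(np.arctan2(vt[0,1],vt[0,0])))
E
```

```text
-50 213 7.0
10 231 8.0
70 221 165.0
130 467 166.0
190 741 165.0
250 498 131.0
310 449 32.0
370 436 20.0
430 430 21.0
490 427 9.0
550 419 94.0
610 439 97.0
670 425 95.0
730 413 112.0
790 361 67.0
tool d -555.3248109438491 -526.0202698667285
[-0.94036542  0.34016595] 160.11301481508642
```

```bash
python3 -m inch '[[0,0,0,-0.966,-0.915,0,0],[0,0,0,-0.966,-0.915,0,0],[0,0,0,-0.966,-0.915,0,0],[0,0,0,-0.966,-0.915,0,0],[0,0,0,-0.966,-0.915,0,0],[0,0,0,-0.966,-0.915,0,0],[0,0,0,-0.966,-0.915,0,0],[0,0,0,-0.966,-0.915,0,0]]' 40
python3 -m inch '[[0,0,0,-0.966,-0.915,0,0],[0,0,0,-0.966,-0.915,0,0],[0,0,0,-0.966,-0.915,0,0],[0,0,0,-0.966,-0.915,0,0],[0,0,0,-0.966,-0.915,0,0],[0,0,0,-0.966,-0.915,0,0],[0,0,0,-0.966,-0.915,0,0],[0,0,0,-0.966,-0.915,0,0]]'
python3 -m inch '[[0,0,0,-0.966,-0.915,0,0],[0,0,0,-0.966,-0.915,0,0],[0,0,0,-0.966,-0.915,0,0],[0,0,0,-0.966,-0.915,0,0],[0,0,0,-0.966,-0.915,0,0],[0,0,0,-0.966,-0.915,0,0],[0,0,0,-0.966,-0.915,0,0],[0,0,0,0,0,0,0]]'
python3 -c "
from rig import r;s=r.sense();print(s['qpos'],s['eef_pos'],s['tcp_rot'],s['wrist_torque'])"
```

```text
clock: 0.77
eef_pos: [334.9, 345.7, 253.1]
tcp_rot: [-3.141, -0.0, 2.787]
contact_force: [0.5, -0.2, 0.7]
opening: 0.998
grasp_force: 0.0
clock: 1.43
eef_pos: [452.5, 107.0, 253.2]
tcp_rot: [-3.142, -0.0, 2.787]
contact_force: [1.3, 0.6, -0.7]
opening: 1.001
grasp_force: 0.0
clock: 2.1
eef_pos: [557.4, -104.8, 253.1]
tcp_rot: [-3.14, 0.002, 2.784]
contact_force: [-0.3, 0.5, 0.3]
opening: 0.996
grasp_force: 0.0
[-0.18758354  0.26283104  1.76062775 -0.00180215  1.11628298 -1.4003155 ] [ 557.36047719 -104.79722823  253.09549035] [-3.14030940e+00  2.09837545e-03  2.78431932e+00] [ 0.01845646  0.01602308 -0.00848821]
```

```bash
python3 -m inch '[[0,0,0,0,0,0.8,0],[0,0,0,0,0,0.8,0],[0,0,0,0,0,0.8,0],[0,0,0,0,0,0.8,0],[0,0,0,0,0,0.8,0],[0,0,0,0,0,0,0],[0,0,0,0,0,0,0]]'
python3 - <<'E'
from h import *
f=save('top','t2')
s=r.sense();print(s['eef_pos'],s['tcp_rot'],s['wrist_torque'])
E
```

```text
clock: 2.68
eef_pos: [554.3, -99.9, 152.5]
tcp_rot: [-3.141, -0.003, 2.787]
contact_force: [-0.1, 0.2, 0.7]
opening: 1.002
grasp_force: 0.0
[ 555.23771092 -100.13461536  153.64420029] [-3.14153342e+00 -4.59103952e-04  2.78684288e+00] [-0.00823332 -0.02039819 -0.02860314]
```

```bash
python3 -m inch '[[0,0,0,0,0,0.6,0],[0,0,0,0,0,0.6,0],[0,0,0,0,0,0.5,0],[0,0,0,0,0,0.24,0],[0,0,0,0,0,0,0],[0,0,0,0,0,0,0]]' 
python3 -m inch '[[0,0,0,0,0,0,0.5],[0,0,0,0,0,0,0.7],[0,0,0,0,0,0,0.8],[0,0,0,0,0,0,0.9],[0,0,0,0,0,0,1],[0,0,0,0,0,0,1],[0,0,0,0,0,0,1],[0,0,0,0,0,0,1]]' 40
python3 -c "
from rig import r;s=r.sense();print(s['eef_pos'],s['tcp_rot'],s['contact_force'],s['wrist_torque'])"
```

```text
clock: 3.23
eef_pos: [555.8, -100.3, 105.7]
tcp_rot: [3.141, 0.001, 2.787]
contact_force: [0.2, 0.2, 0.7]
opening: 0.999
grasp_force: 0.0
clock: 3.9
eef_pos: [555.6, -99.6, 105.1]
tcp_rot: [3.14, 0.0, 2.786]
contact_force: [0.9, 5.0, 4.2]
opening: 0.133
grasp_force: 41.3
[555.57004549 -99.57477391 105.13393163] [3.14043171e+00 2.82003115e-04 2.78645358e+00] [0.85173704 4.98215573 4.15921254] [ 0.71973707 -0.01508584  0.01765072]
```

```bash
S="from rig import r;s=r.sense();print(s['tcp_rot'][2],s['eef_pos'],s['contact_force'],s['wrist_torque'],s['opening'])"
python3 -m inch '[[0,0,0,0,0.02,-0.01,1],[0,0,0,0,0,0,1]]'; python3 -c "$S"
python3 -m inch '[[0,0,0.02,0,0,0.002,1],[0,0,0.02,0,0,0.002,1]]'; python3 -c "$S"
python3 -m inch '[[0,0,0.02,0,0,0.002,1],[0,0,0.02,0,0,0.002,1]]'; python3 -c "$S"
```

```text
clock: 4.07
eef_pos: [555.6, -99.5, 105.1]
tcp_rot: [3.141, 0.0, 2.787]
contact_force: [0.7, 3.4, 1.8]
opening: 0.13
grasp_force: 41.1
2.786938517562117 [555.58793939 -99.50307779 105.14425505] [0.67426425 3.37621748 1.76880448] [ 0.48096758 -0.06969595  0.04460512] 0.12971859281670012
clock: 4.23
eef_pos: [555.6, -99.5, 105.0]
tcp_rot: [3.141, 0.0, 2.658]
contact_force: [1.0, 3.7, 2.5]
opening: 0.133
grasp_force: 41.1
2.6584634688618176 [555.56687189 -99.47710012 105.01360566] [0.99275606 3.67305377 2.54853874] [ 0.55229637 -0.14079903  0.08327817] 0.13283113752423914
clock: 4.4
eef_pos: [555.6, -99.4, 104.9]
tcp_rot: [3.141, 0.0, 2.532]
contact_force: [0.6, 3.7, 1.3]
opening: 0.129
grasp_force: 41.1
2.532311750782824 [555.58602802 -99.44616555 104.91086861] [0.5859094  3.66426889 1.31033596] [ 0.54548819 -0.11134277  0.10173455] 0.12919202141361683
```

```bash
cat > chk.py <<'E'
import sys
from rig import r
s=r.sense(); print(s['tcp_rot'][2].round(3),s['eef_pos'].round(1),s['contact_force'].round(1),'Tz',s['wrist_torque'][2].round(3))
sys.exit(s['wrist_torque'][2]>0.15)
E
python3 -m inch '[[0,0,0.02,0,0,0.0025,1],[0,0,0.02,0,0,0.0025,1]]' >/dev/null&& python3 chk.py &&
python3 -m inch '[[0,0,0.02,0,0,0.0025,1],[0,0,0.02,0,0,0.0025,1]]' >/dev/null&& python3 chk.py &&
python3 -m inch '[[0,0,0.01,0,0,0.0012,1],[0,0,0.01,0,0,0.0012,1]]' >/dev/null&& python3 chk.py &&
python3 -m inch '[[0,0,0.01,0,0,0.0012,1],[0,0,0.01,0,0,0.0012,1]]' >/dev/null&& python3 chk.py &&
python3 -m inch '[[0,0,0.01,0,0,0.0012,1],[0,0,0.01,0,0,0.0012,1]]' >/dev/null&& python3 chk.py &&
python3 -m inch '[[0,0,0.01,0,0,0.0012,1],[0,0,0.01,0,0,0.0012,1]]' >/dev/null&& python3 chk.py &&
python3 -m inch '[[0,0,0.01,0,0,0.0012,1],[0,0,0.01,0,0,0.0012,1]]' >/dev/null&& python3 chk.py &&
python3 -m inch '[[0,0,0.01,0,0,0.0012,1],[0,0,0.01,0,0,0.0012,1]]' >/dev/null&& python3 chk.py &&
python3 -m inch '[[0,0,0.01,0,0,0.0012,1],[0,0,0.01,0,0,0.0012,1]]' >/dev/null&& python3 chk.py &&
python3 -m inch '[[0,0,0.01,0,0,0.0012,1],[0,0,0.01,0,0,0.0012,1]]' >/dev/null&& python3 chk.py
```

```text
2.407 [555.6 -99.4 104.8] [1.  4.3 1.2] Tz 0.092False
```

```bash
sed -i 's/sys.exit(\(.*\))$/sys.exit(int(\1))/' chk.py
python3 -m inch '[[0,0,0.02,0,0,0.0025,1],[0,0,0.02,0,0,0.0025,1]]' >/dev/null&& python3 chk.py &&
python3 -m inch '[[0,0,0.01,0,0,0.0012,1],[0,0,0.01,0,0,0.0012,1]]' >/dev/null&& python3 chk.py &&
python3 -m inch '[[0,0,0.01,0,0,0.0012,1],[0,0,0.01,0,0,0.0012,1]]' >/dev/null&& python3 chk.py &&
python3 -m inch '[[0,0,0.01,0,0,0.0012,1],[0,0,0.01,0,0,0.0012,1]]' >/dev/null&& python3 chk.py &&
python3 -m inch '[[0,0,0.01,0,0,0.0012,1],[0,0,0.01,0,0,0.0012,1]]' >/dev/null&& python3 chk.py &&
python3 -m inch '[[0,0,0.01,0,0,0.0012,1],[0,0,0.01,0,0,0.0012,1]]' >/dev/null&& python3 chk.py &&
python3 -m inch '[[0,0,0.01,0,0,0.0012,1],[0,0,0.01,0,0,0.0012,1]]' >/dev/null&& python3 chk.py &&
python3 -m inch '[[0,0,0.01,0,0,0.0012,1],[0,0,0.01,0,0,0.0012,1]]' >/dev/null&& python3 chk.py &&
python3 -m inch '[[0,0,0.01,0,0,0.0012,1],[0,0,0.01,0,0,0.0012,1]]' >/dev/null&& python3 chk.py &&
python3 -m inch '[[0,0,0.01,0,0,0.0012,1],[0,0,0.01,0,0,0.0012,1]]' >/dev/null&& python3 chk.py
```

```text
2.281 [555.6 -99.4 104.6] [1.9 4.3 0.8] Tz 0.063
2.219 [555.6 -99.4 104.6] [1.  4.  1.4] Tz 0.144
2.157 [555.6 -99.4 104.5] [ 2.2  4.3 -0.1] Tz 0.112
2.094 [555.6 -99.3 104.4] [2.1 3.4 1.3] Tz 0.105
2.031 [555.6 -99.3 104.4] [1.5 5.2 0.8] Tz 0.126
1.968 [555.7 -99.3 104.3] [ 1.2  4.4 -0. ] Tz 0.126
1.905 [555.7 -99.3 104.3] [1.7 4.8 1. ] Tz 0.14
1.843 [555.7 -99.3 104.2] [1.7 4.2 0.9] Tz 0.074
1.78 [555.7 -99.3 104.1] [1.7 4.6 0.8] Tz 0.085
1.717 [555.7 -99.3 104.1] [1.7 4.7 0.9] Tz 0.157
```

```bash
sed -i 's/>0.15/>0.175/' chk.py
python3 -m inch '[[0,0,0.01,0.03,0,0.0012,1],[0,0,0.01,0,0,0.0012,1]]' >/dev/null&& python3 chk.py &&
python3 -m inch '[[0,0,0.01,0,0,0.0012,1],[0,0,0.01,0,0,0.0012,1]]' >/dev/null&& python3 chk.py &&
python3 -m inch '[[0,0,0.01,0,0,0.0012,1],[0,0,0.01,0,0,0.0012,1]]' >/dev/null&& python3 chk.py &&
python3 -m inch '[[0,0,0.01,0,0,0.0012,1],[0,0,0.01,0,0,0.0012,1]]' >/dev/null&& python3 chk.py &&
python3 -m inch '[[0,0,0.01,0,0,0.0012,1],[0,0,0.01,0,0,0.0012,1]]' >/dev/null&& python3 chk.py &&
python3 -m inch '[[0,0,0.01,0,0,0.0012,1],[0,0,0.01,0,0,0.0012,1]]' >/dev/null&& python3 chk.py &&
python3 -m inch '[[0,0,0.01,0,0,0.0012,1],[0,0,0.01,0,0,0.0012,1]]' >/dev/null&& python3 chk.py &&
python3 -m inch '[[0,0,0.01,0,0,0.0012,1],[0,0,0.01,0,0,0.0012,1]]' >/dev/null&& python3 chk.py &&
python3 -m inch '[[0,0,0.01,0,0,0.0012,1],[0,0,0.01,0,0,0.0012,1]]' >/dev/null&& python3 chk.py &&
python3 -m inch '[[0,0,0.01,0,0,0.0012,1],[0,0,0.01,0,0,0.0012,1]]' >/dev/null&& python3 chk.py
```

```text
1.655 [555.7 -99.1 104. ] [ 1.9  0.8 -0.5] Tz 0.142
1.592 [555.7 -99.2 104. ] [ 2.3  0.9 -0.1] Tz 0.105
1.529 [555.8 -99.1 103.9] [ 2.2  1.3 -0.9] Tz 0.142
1.466 [555.8 -99.2 103.9] [ 2.3  1.9 -0.5] Tz 0.141
1.403 [555.8 -99.1 103.8] [2.4 0.7 0. ] Tz 0.21
```

```bash
sed -i 's/>0.175/>0.24/' chk.py
python3 -m inch '[[0,0,0.005,0,0,0.0006,1]]' >/dev/null&& python3 chk.py &&
python3 -m inch '[[0,0,0.005,0,0,0.0006,1]]' >/dev/null&& python3 chk.py &&
python3 -m inch '[[0,0,0.005,0,0,0.0006,1]]' >/dev/null&& python3 chk.py &&
python3 -m inch '[[0,0,0.005,0,0,0.0006,1]]' >/dev/null&& python3 chk.py
```

```text
1.388 [555.8 -99.1 103.8] [ 2.   1.7 -0.6] Tz 0.268
```

```bash
python3 -m inch '[[0,0,0.004,0,0,0.0004,1]]' >/dev/null; python3 chk.py;
python3 -c "
from h import *
for _ in range(4):
    grab_frame('top'); print(r.sense()['wrist_torque'][2])"
```

```text
1.376 [555.8 -99.1 103.8] [ 3.2  0.5 -0.7] Tz 0.252
0.2626399539574768
0.16435064643901448
0.19891620951580186
0.2115085535102011
```

```bash
python3 -m inch '[[0,0,0.004,0,0,0,1]]' >/dev/null; python3 chk.py; python3 -m inch '[[0,0,0.004,0,0,0,1]]' >/dev/null; python3 chk.py;
python3 -m inch '[[0,0,0,0,0,0,1],[0,0,0,0,0,0,1],[0,0,0,0,0,0,1]]' ; python3 chk.py
```

```text
1.364 [555.7 -99.1 103.8] [ 5.   1.5 -3.1] Tz 0.277
1.35 [555.8 -99.1 103.8] [ 5.8  0.3 -1.5] Tz 0.277
clock: 7.85
eef_pos: [555.7, -99.1, 103.8]
tcp_rot: [3.141, -0.0, 1.351]
contact_force: [5.5, 0.2, -2.3]
opening: 0.129
grasp_force: 40.7
1.351 [555.7 -99.1 103.8] [ 5.5  0.2 -2.3] Tz 0.222
```

```bash
python3 -m inch '[[0,0,0,0,0,0,0.5],[0,0,0,0,0,0,0],[0,0,0,0,0,0,0],[0,0,0,0,0,0,0],[0,0,0,0,0,0,0],[0,0,0,0,0,0,0]]'
python3 -m inch '[[0,0,0,0,0,-0.2,0],[0,0,0,0,0,-0.6,0],[0,0,0,0,0,-0.8,0],[0,0,0,0,0,-0.8,0],[0,0,0,0,-0.6,0,0.5],[0,0,0,0,-0.6,0,1],[0,0,0,0,-0.7,0,1],[0,0,0,0,-0.8,0,1]]'
python3 -m inch '[[0,0,0,0.7,0,0,1],[0,0,0,0.7,0,0,1],[0,0,0,0.7,0,0,1],[0,0,0,0.7,0,0,1],[0,0,0,0.7,0,0,1],[0,0,0,0.66,0,0,1],[0,0,0,0,0,0,1],[0,0,0,0,0,0,1]]'
python3 - <<'E'
from h import *
f=save('top','t3'); print(r.sense()['eef_pos'],r.sense()['tcp_rot'],r.sense()['contact_force'])
p=r.sense()['eef_pos'][:2]-[582.5,18.8]; t=np.radians(77);print('a,b',p@[np.cos(t),np.sin(t)],p@[np.sin(t),-np.cos(t)])
c=f['pixels'][145:220,210:325]
cv2.imwrite('pics/t3c.png',cv2.resize(c[:,:,::-1],None,fx=6.9,fy=6.9,interpolation=cv2.INTER_CUBIC))
E
```

```text
clock: 8.35
eef_pos: [555.0, -99.0, 103.7]
tcp_rot: [-3.141, 0.0, 1.351]
contact_force: [0.7, 0.9, 0.1]
opening: 0.965
grasp_force: 0.0
clock: 9.02
eef_pos: [489.2, -84.3, 164.3]
tcp_rot: [3.141, -0.0, 1.351]
contact_force: [-0.3, 0.9, 0.5]
opening: 0.456
grasp_force: 0.0
clock: 9.68
eef_pos: [512.1, 17.6, 164.0]
tcp_rot: [3.141, 0.0, 1.353]
contact_force: [0.2, 0.0, -0.2]
opening: 0.002
grasp_force: 0.0
[511.90924072  17.01368988 163.89482459] [-3.14158639e+00  3.26509245e-04  1.35209247e+00] [ 0.08399256  0.09461176 -0.44727211]
a,b -17.61999282963235 -68.37969034520987
```

View pics/t3c.png

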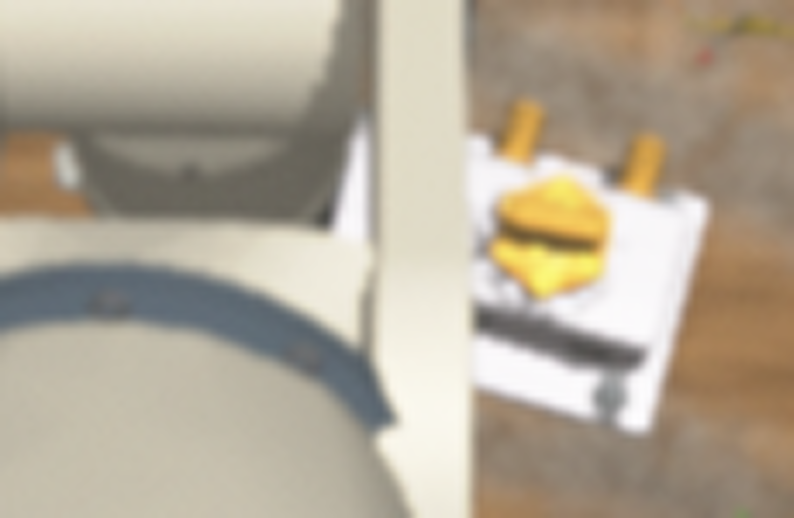

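The crop shows the plug with its wing turned to roughly horizontal in the image, centred near (552,235), standing free; the arm hides the valve. Next I'll lower the closed fingers beside the lever.

```bash
python3 -m inch '[[0,0,0,-0.2,0,0,1],[0,0,0,0,0,0.6,1],[0,0,0,0,0,0.6,1],[0,0,0,0,0,0.6,1],[0,0,0,0,0,0.4,1],[0,0,0,0,0,0.3,1],[0,0,0,0,0,0,1],[0,0,0,0,0,0,1]]'
cat > st.py <<'E'
import numpy as np
from rig import r
s=r.sense();p=s['eef_pos'][:2]-[582.5,18.8]; t=np.radians(77)
A=np.array([[np.cos(t),np.sin(t)],[np.sin(t),-np.cos(t)]])
print('a,b',(A@p).round(1),'z',s['eef_pos'][2].round(1),'Fab',(A@s['contact_force'][:2]).round(1),'Fz',s['contact_force'][2].round(1))
E
python3 st.py
```

```text
clock: 10.4
eef_pos: [510.8, 11.9, 101.2]
tcp_rot: [-3.141, 0.0, 1.351]
contact_force: [0.6, 0.9, 0.1]
opening: 0.002
grasp_force: 0.0
a,b [-22.8 -68.3] z 101.2 Fab [1.  0.4] Fz 0.1
```

```bash
python3 -m inch '[[0,0,0,0.26,0.05,0,1],[0,0,0,0.26,0.05,0,1],[0,0,0,0.24,0,0,1],[0,0,0,0.24,0,0,1]]' >/dev/null; python3 st.py
python3 -m inch '[[0,0,0,0.24,0,0,1],[0,0,0,0.24,0,0,1]]'>/dev/null; python3 st.py
python3 -m inch '[[0,0,0,0.24,0.1,0,1],[0,0,0,0.24,0.1,0,1],[0,0,0,0.24,0.1,0,1],[0,0,0,0.24,0.1,0,1]]'>/dev/null; python3 st.py
```

```text
a,b [  3.4 -65.3] z 101.8 Fab [-2.3  0.8] Fz 1.4
a,b [ 15.4 -66. ] z 101.4 Fab [-3.1  0.9] Fz -0.1
a,b [ 39.2 -56.1] z 101.1 Fab [-3.4  0.2] Fz 0.6
```

```bash
python3 -m inch '[[0,0,0,0.18,0.19,0,1],[0,0,0,0.18,0.19,0,1],[0,0,0,0.18,0.19,0,1]]' >/dev/null; python3 st.py
python3 -m inch '[[0,0,0,0.1,0.2,0,1],[0,0,0,0.1,0.2,0,1]]'>/dev/null; python3 st.py
python3 -m inch '[[0,0,0,0.05,0.12,0,1],[0,0,0,0,0.1,0,1]]'>/dev/null; python3 st.py
```

```text
a,b [ 52.7 -41.7] z 101.1 Fab [-1.9 -1.6] Fz -0.4
a,b [ 57.6 -31.7] z 101.1 Fab [-1.8 -0.9] Fz 0.3
a,b [ 59.  -26.2] z 101.2 Fab [ 1.6 -3.5] Fz 0.7
```

```bash
for i in 1; do python3 -m inch '[[0,0,0,0,0.08,0,1]]' >/dev/null; python3 st.py
python3 -m inch '[[0,0,0,0,0.08,0,1]]' >/dev/null; python3 st.py
python3 -m inch '[[0,0,0,0,0.08,0,1]]' >/dev/null; python3 st.py
python3 -m inch '[[0,0,0,0,0,0,1],[0,0,0,0,0,0,1]]' >/dev/null; python3 st.py; done
```

```text
a,b [ 59.  -24.4] z 101.2 Fab [ 2.2 -2. ] Fz 0.4
a,b [ 58.9 -22.6] z 101.2 Fab [ 2.7 -3.3] Fz 0.5
a,b [ 58.8 -21.1] z 101.1 Fab [  4.4 -10.1] Fz 2.4
a,b [ 58.8 -21.4] z 101.1 Fab [ 3.3 -5. ] Fz 1.2
```

```bash
python3 -m inch '[[0,0,0,0,0.06,0,1],[0,0,0,0,0.04,0,1],[0,0,0,0,0,0,1],[0,0,0,0,0,0,1]]' >/dev/null; python3 st.py
python3 -m inch '[[0,0,0,0,-0.3,0,1],[0,0,0,0,-0.6,0,1],[0,0,0,0,-0.4,-0.6,1],[0,0,0,0,0,-1,1],[0,0,0,0,0,-1,1],[0,0,0,0,0,-1,1],[0,0,0,0,0,-1,1],[0,0,0,0,0,0,1]]'
python3 -m inch '[[0,0,0,0.8,-0.6,0,1],[0,0,0,0.8,-0.6,0,1],[0,0,0,0.8,-0.6,0,1],[0,0,0,0.8,-0.6,0,1],[0,0,0,0.8,-0.6,0,1],[0,0,0,0.8,-0.6,0,1],[0,0,0,0.8,-0.6,0,1],[0,0,0,0.8,-0.6,0,1]]' >/dev/null
python3 -m inch '[[0,0,0,0.8,-0.6,0,1],[0,0,0,0.8,-0.6,0,1],[0,0,0,0.8,-0.6,0,1],[0,0,0,0.8,0,0,1],[0,0,0,0.8,0,0,1],[0,0,0,0.8,0,0,1],[0,0,0,0,0,0,1],[0,0,0,0,0,0,1]]'
python3 - <<'E'
from h import *
f=save('top','t4')
c=f['pixels'][145:220,210:325]
cv2.imwrite('pics/t4c.png',cv2.resize(c[:,:,::-1],None,fx=6.9,fy=6.9,interpolation=cv2.INTER_CUBIC))
W=np.array([[world(f,u,v) for u in range(210,325)] for v in range(145,220)])
for n,lo,hi in(('wing',90,115),('lever',84,96)):
    m=(W[...,2]>lo)&(W[...,2]<hi); 
    k,l,s,ce=cv2.connectedComponentsWithStats(m.astype(np.uint8))
    for i in range(1,k):
        if s[i,4]>8: q=W[l==i]; print(n,s[i],q.mean(0).round(1),cv2.minAreaRect(q[:,:2].astype(np.float32)))
E
```

```text
a,b [ 58.8 -21. ] z 100.9 Fab [  4.2 -13.6] Fz 6.8
clock: 13.23
eef_pos: [549.4, 87.3, 221.5]
tcp_rot: [3.133, -0.003, 1.351]
contact_force: [1.2, 0.8, -0.0]
opening: -0.002
grasp_force: 0.0
clock: 14.57
eef_pos: [446.5, 396.9, 215.7]
tcp_rot: [3.141, 0.0, 1.352]
contact_force: [1.1, -0.0, -0.2]
opening: -0.003
grasp_force: 0.0
wing [ 5 10 17  9 72] [596.4  77.6  92.2] ((596.6893920898438, 77.24443054199219), (45.016902923583984, 15.424178123474121), 79.62776184082031)
wing [32 18  6  5 13] [583.4  18.8  92.2] ((582.8695678710938, 19.278278350830078), (9.95726203918457, 11.327735900878906), 49.93983840942383)
wing [74 28 14  8 77] [ 554.2 -100.2  104. ] ((554.761962890625, -100.30362701416016), (34.9198112487793, 12.228686332702637), 82.64949798583984)
lever [  4  10  36  15 192] [591.4  57.3  89.3] ((590.9586791992188, 54.947853088378906), (95.11577606201172, 20.44145393371582), 77.4684066772461)
lever [73 33 14  4 19] [550.2 -98.8  88.7] ((550.3253173828125, -99.19125366210938), (34.722042083740234, 2.460921049118042), 80.15612030029297)
```

View pics/t4c.png

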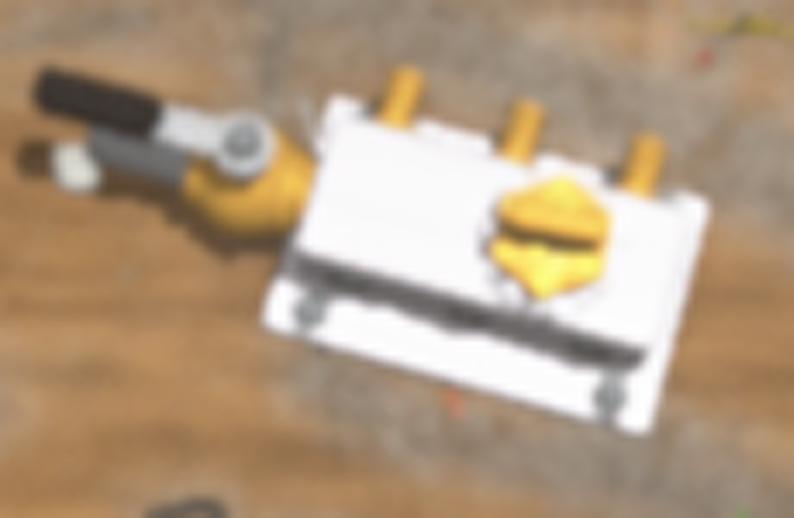

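The crop shows the lever running from the stem at (242,145) to the grip at (95,100), in line with the manifold: it measures 76.8° against 77.0°. The plug stands seated near (550,237), and the arm is clear.

```bash
python3 -c "
from rig import r
print(r.sign_off())"
```

```text
the job is handed in; nothing more can be done
None
```

The job is handed in, but the hand-in returned no verdict: the plug was tightened about 1.4 rad clockwise to roughly 0.27 N m and released, the valve lever was swung open against its stop in line with the manifold, and the tools on the bench were left alone.

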